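# Index a flange to its next hole in a drill jig and hold it

### The arm

A 6-joint arm with a two-finger parallel gripper is mounted at the origin on the work surface. World frame = base frame: x ahead of the robot, y to its left, z up, the work surface at z = 0. Lengths are in m, angles in rad, forces in N, time in s.
With the tool pointing down it reaches from about 0.25 to 0.725 m from the base axis. Payload 4 kg.
Tool frame: the origin (TCP) lies midway between the tips of the shut fingers; the grasp point (between the pads) lies 19 mm behind it (bot.grip_point_offset is the distance from the TCP to the grasp point, in m); z points along the fingers, y is the line along which they close (so a half turn about z gives the same grasp; the last joint's range is limited). The gripper opens to 85 mm and grips with 20 to 120 N. Pads are 22 mm wide; open, the fingers measure 114 mm over their backs; the gripper's body (76 mm by 85 mm) begins 54 mm behind the grasp point. The pads swing forward as they close: fully open they stand 13 mm farther back than shut.
Start: joints at [-1.159, 0.241, 0.005, 1.335, 0, 1.571], TCP at [0.2, -0.458, 0.231] pointing down, gripper open.
Joint ranges: [-2.72, 2.72], [-1.05, 1.87], [-1.09, 1.28], [-1.99, 2.15], [-1.42, 1.44], [-3.14, 3.14]. Speed limits (rad/s): [2.79, 2.79, 3.14, 3.14, 3.14, 3.14].

### API

Orientations are given as a unit quaternion [x, y, z, w].
In Python, from workcell import bot gives the robot as it stands.
- The arm moves only by the tool step_arm, never from a script. Its argument "targets" is text: rows parted by semicolons, each of 7 numbers parted by spaces: the opening, from -1 (shut) to 1 (fully open), so that 0 is half open, then the shift along the world's x, y, z normalised to -1 to 1, where 1 is 0.5 m, then the turn, a rotation vector about the world's x, y, z normalised to -1 to 1, where 1 is pi/4 rad. In form: gripper x y z wx wy wz; .... A call has 1 to 10 rows; each row is the pose to reach, as a shift and turn from the pose commanded when the call began; what a row does not reach only later rows make up. A row lasts 1/12 s, in which the tool goes at most 41.7 mm and 7.16 degrees, less where a joint would pass 70% of its speed; a pose out of reach is approached as far as the arm can. A call with a number of a shift or a turn outside -1 to 1 is refused whole. A call with a gripper value outside its range is refused whole. The fingers move at their own pace and stop on an object; the grip force is fixed at half the most. Time passes only in rows, so rows that repeat a pose let the fingers close. It gives the time, the measured TCP pose, the force, the opening and the grip force at its end, in the units of the state.
- bot.get_obs(): the state, without advancing time (a new reading comes with each control period).
- bot.camera(name): name is "scene" or "top"; returns the picture (480x640x3 uint8, red, green, blue); there is no depth.
- bot.camera_info(name): a dict with "vertical_fov" (degrees; the focal length in pixels is half the picture's height over the tangent of half this angle, whatever the lens; pixels are square), "cx", "cy" (the principal point, pixels), "pose" (4x4, takes a point from camera to world coordinates). Camera axes: x right, y up, looking along -z (the intrinsics and any distortion apply to the point x, -y, -z); pixel columns grow to the right and rows downward; lengths in m; the calibration is good to about 2 mm. A picture is of the moment at which its call begins. camera_info takes no time and is no camera call.
- bot.job_done(): hands the job in; it is judged then, once.
The state is a dict: "clock": time; "joint_pos": joint angles; "joint_vel": joint speeds; "tau": joint torques, N m; "eef_pos": TCP position; "tool_rot": TCP orientation; "ft_force": force on the tool from outside, world axes, zero at the start; "ft_torque": the same for the moment, N m; "grip_width": finger opening in m; "grasp_force": force on a finger pad.
Only numpy, scipy, OpenCV 4.12 (cv2) and the standard library are available. Lean on these libraries where they do the work, as an engineer would, in place of code of your own. Each camera call takes 0.05 s, during which the arm holds its last target. There are 200 camera calls.

### The job

The first hole in the flange is drilled and the next one is due. Using its handle or knob, slide the drill jig's carriage all the way home against the stop screw so that the flange sits under the drill bushing, then turn the black index knob clockwise (seen from above), counting three clicks from where it stands, to the third notch and not past it. Finish while still gripping the knob there, with the ball seated in that notch and the carriage still home, so that the hole can be drilled; leave the tools lying round the jig where they are.

Things in the scene. Friction and masses are not known exactly. Their poses are not given: they have to be found in the camera images.
- jig: Fixed drill jig: dark steel base 150 (x) x 420 (y) x 12 mm, origin at the centre of its underside on the bench, z up. Its +y is the way the carriage slides home. At the +y end a green end block (108 mm high) holds a brass stop screw and, 108-124 mm up, a steel arm reaching back to the drill bushing. The spindle axis is at x = 0, y = -15 mm + the carriage joint value.
- carriage (a joint): Slide of the aluminium carriage along the jig's +y, in m: 0 drawn right back, 0.110 home, its edge hard on the stop screw. Friction about 6 N, no spring: it stays where it is left. It carries the handle, the index head with flange and knob, and the spring plunger.
- handle (a point): Black upright round push handle at the rear (-y) end of the carriage, 28 mm in diameter, 52 mm high, rigidly fixed to it; origin at its centre, 80 mm above the bench, 140 mm behind (jig -y) the knob's axis.
- knob: Black ribbed round index knob with a white line on top, 44 mm in diameter, 34 mm high; origin at its centre on the vertical spindle axis, 157 mm above the bench. It turns in one with the notched steel plate and the gold-coloured flange below (106 mm in diameter, top 98 mm up, one drilled hole and five punch marks). Nothing round it but its spindle is higher than 126 mm.
- index (a joint): Turn of the knob, rad, growing clockwise seen from above; 0 in the notch where it starts. 18 notches 20 degrees (0.349) apart; a spring ball clicks from one to the next: third notch on = 1.047 (60 degrees). Resistance peaks (about 0.2 N m) on leaving a notch, turns over half-way, then the ball pulls the knob into the next notch, centring it if let go. It may be regripped on the way.
- bushing (a point): Lower end of the brass drill bushing at the tip of the jig's steel arm, 104 mm above the bench; with the carriage home it stands over the flange's hole circle, 42 mm from the spindle axis.
- c_clamp: Bystander: black C-clamp lying flat on the bench, about 95 x 130 mm, 14 mm high. Leave alone.
- countersink: Bystander: dark steel countersink cage standing upright on the bench, 28 mm in diameter, 80 mm high; origin at the centre of its foot. Leave alone.
- bucking_bar: Bystander: steel bucking bar on the bench, 100 x 40 x 36 mm. Leave alone.
- rivet_tin: Bystander: round brass-coloured tin of rivets on the bench, 68 mm in diameter, 24 mm high. Leave alone.

How it is judged:
By the outcome, as a careful person would: the job done as asked, in the order asked, and still so for the second after the job is handed in, while the arm keeps its last pose, push and grip.
It also fails if it takes over 62 s, if anything falls off the work surface, if the arm or the gripper's body presses on something with over 40 N, if the wrist force passes 120 N, or if a joint passes its speed limit or range.

## Working session

There is one attempt and no reset: what is moved stays moved. The work goes in short steps, Python scripts to look and compute and a tool call to move; the robot and the scene stay as the last step left them, time stands still between calls to the robot, and variables do not carry over. Pictures are saved under pics/ and viewed, at most 10 in all, crops included, and the job is handed in when it is done.

Besides the shell and the picture viewer there is one more tool, called after "Call:" as a command line: name --argument value ..., lists and objects as JSON in quotes. step_arm: Moves the arm, as the interface text tells. Scaled input: -1 to 1 covers 0.5 m each way for a shift and pi/4 rad each way for a turn. Its arguments: {"type":"object","properties":{"targets":{"type":"string"}},"required":["targets"]}

```bash
mkdir -p pics; python3 - <<'E'
from workcell import bot
import cv2
for n in("scene","top"):
    cv2.imwrite(f"pics/{n}0.png",bot.camera(n)[:,:,::-1]); i=bot.camera_info(n); print(n,i)
o=bot.get_obs();print(o["eef_pos"],o["tool_rot"],o["grip_width"],o["clock"])
E
```

```text
scene {'vertical_fov': 52.53173718743419, 'cx': 325.2139245632059, 'cy': 238.83908715323784, 'pose': array([[ 1.16607490e-01, -7.15208062e-01,  6.89115463e-01,
         1.12245011e+00],
       [ 9.93177858e-01,  8.35097959e-02, -8.13870830e-02,
        -4.93532954e-02],
       [ 6.60806202e-04,  6.93904563e-01,  7.20066678e-01,
         6.80515741e-01],
       [ 0.00000000e+00,  0.00000000e+00,  0.00000000e+00,
         1.00000000e+00]])}
top {'vertical_fov': 44.552684750672874, 'cx': 312.1129949146342, 'cy': 252.51703762296788, 'pose': array([[-0.00768667,  0.99398569, -0.10923996,  0.47403967],
       [-0.99918088, -0.01197502, -0.03865456,  0.0093484 ],
       [-0.03973023,  0.10885336,  0.99326354,  1.0166882 ],
       [ 0.        ,  0.        ,  0.        ,  1.        ]])}
[ 0.19991576 -0.45769495  0.23049453] [ 9.78878030e-01  2.04442934e-01 -1.78628253e-04 -9.26394136e-04] 0.08496430195969866 0.1
```

View pics/scene0.png

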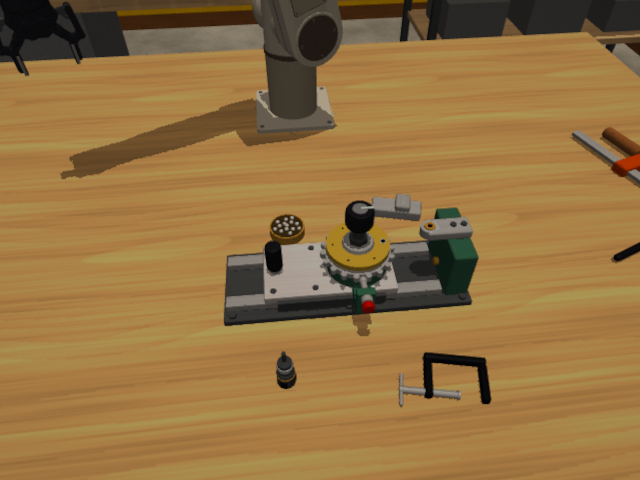

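View pics/top0.png

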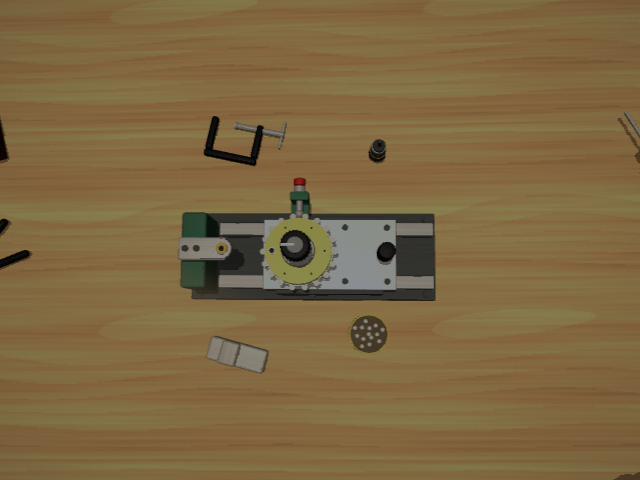

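```bash
cat > h.py <<'E'
from workcell import bot
import cv2, numpy as np
def ray(n,u,v,z):
    i=bot.camera_info(n);P=i["pose"];f=240/np.tan(np.radians(i["vertical_fov"])/2)
    d=P[:3,:3]@np.array([(u-i["cx"])/f,-(v-i["cy"])/f,-1]);o=P[:3,3]
    return o+d*(z-o[2])/d[2]
def blobs(img,mask,amin=30):
    n,l,s,c=cv2.connectedComponentsWithStats(mask.astype(np.uint8))
    return [(k,s[k],c[k],l==k) for k in range(1,n) if s[k][4]>amin]
def flange(n,img):
    h=cv2.cvtColor(img,cv2.COLOR_RGB2HSV)
    m=(h[...,0]>22)&(h[...,0]<34)&(h[...,1]>130)&(h[...,2]>60)
    m[:, :230]=0; m[:150]=0; m[330:]=0; m[:,420:]=0
    b=max(blobs(img,m),key=lambda b:b[1][4])
    ys,xs=np.nonzero(b[3]); hull=cv2.convexHull(np.c_[xs,ys].astype(np.int32))
    return b[1],cv2.fitEllipse(hull)
def dark(img,u0,u1,v0,v1,t=45):
    m=np.zeros(img.shape[:2],bool); m[v0:v1,u0:u1]=img[v0:v1,u0:u1].max(2)<t
    return max(blobs(img,m,10),key=lambda b:b[1][4])
E
python3 - <<'E'
from h import *
for n in("top","scene"):
    im=cv2.imread(f"pics/{n}0.png")[:,:,::-1].copy()
    s,e=flange(n,im);print(n,s,e,ray(n,*e[0],.098))
im=cv2.imread("pics/top0.png")[:,:,::-1].copy()
c=im[225:270,275:325]; d=im[235:270,370:405]
sc=cv2.imread("pics/scene0.png")[:,:,::-1]
a=cv2.resize(im[190:310,170:450],None,fx=2.8,fy=2.8,interpolation=2)
b=cv2.resize(sc[195:275,220:480],None,fx=3.0,fy=3.0,interpolation=2)
w=max(a.shape[1],b.shape[1]);P=lambda q:np.pad(q,((0,0),(0,w-q.shape[1]),(0,0)))
cv2.imwrite("pics/crop.png",np.vstack([P(a),P(b)])[:,:,::-1])
for nm,n,i,r in(("handle","top",im,(372,402,236,268)),("knob","top",im,(278,318,225,268)),("handle","scene",sc,(262,285,238,275)),("knob","scene",sc,(340,380,198,235))):
    q=dark(i,*r,t=50);print(nm,n,q[1],q[2])
E
```

```text
top [349 314  20  16  48] ((358.7911682128906, 321.9969482421875), (10.269050598144531, 23.275142669677734), 53.38186264038086) [ 0.46561857 -0.02663443  0.098     ]Traceback (most recent call last):
  File "<stdin>", line 4, in <module>
  File "h.py", line 14, in flange
    b=max(blobs(img,m),key=lambda b:b[1][4])
ValueError: max() iterable argument is empty
```

```bash
python3 - <<'E'
from h import *
im=cv2.imread("pics/top0.png")[:,:,::-1].copy();sc=cv2.imread("pics/scene0.png")[:,:,::-1].copy()
for n,i,pts in(("top",im,[(275,265),(320,262),(300,225)]),("scene",sc,[(340,250),(380,245),(360,262)])):
    h=cv2.cvtColor(i,cv2.COLOR_RGB2HSV);print([(h[v,u],i[v,u]) for u,v in pts])
    hs=[h[v,u].astype(int) for u,v in pts];md=np.median(hs,0)
    m=(abs(h[...,0].astype(int)-md[0])<=4)&(h[...,1]>md[1]-50)&(h[...,2]>md[2]*.6)
    r=(255,340,210,292) if n=="top" else (318,398,215,275)
    k=np.zeros_like(m);k[r[2]:r[3],r[0]:r[1]]=m[r[2]:r[3],r[0]:r[1]]
    b=max(blobs(i,k),key=lambda b:b[1][4]);ys,xs=np.nonzero(b[3])
    e=cv2.fitEllipse(cv2.convexHull(np.c_[xs,ys].astype(np.int32)));print(n,md,b[1],e,ray(n,*e[0],.098))
a=cv2.resize(im[190:310,170:450],None,fx=2.8,fy=2.8,interpolation=2)
b=cv2.resize(sc[195:275,220:480],None,fx=3.0,fy=3.0,interpolation=2)
w=max(a.shape[1],b.shape[1]);P=lambda q:np.pad(q,((0,0),(0,w-q.shape[1]),(0,0)))
cv2.imwrite("pics/crop.png",np.vstack([P(a),P(b)])[:,:,::-1])
for nm,n,i,r in(("handle","top",im,(372,402,236,268)),("knob","top",im,(278,318,225,268)),("handle","scene",sc,(262,285,238,275)),("knob","scene",sc,(340,380,198,235))):
    q=dark(i,*r,t=50);print(nm,n,q[1],q[2])
E
```

```text
[(array([ 30, 122, 136], dtype=uint8), array([136, 135,  71], dtype=uint8)), (array([ 30, 121, 137], dtype=uint8), array([137, 137,  72], dtype=uint8)), (array([ 28, 127, 137], dtype=uint8), array([137, 133,  69], dtype=uint8))]
top [ 30. 122. 137.] [ 265  217   67   67 2423] ((297.8186340332031, 250.38856506347656), (66.27249145507812, 66.56282806396484), 1.7329893112182617) [0.57873513 0.06768884 0.098     ]
[(array([ 21, 205, 168], dtype=uint8), array([168, 129,  33], dtype=uint8)), (array([ 21, 202, 168], dtype=uint8), array([168, 129,  35], dtype=uint8)), (array([ 21, 203, 168], dtype=uint8), array([168, 130,  34], dtype=uint8))]
scene [ 21. 203. 168.] [ 326  222   64   46 1483] ((357.39599609375, 243.2886962890625), (47.74626159667969, 64.54580688476562), 93.77555847167969) [0.58124791 0.06800815 0.098     ]
handle top [377 242  21  20 292] [386.01027397 251.54794521]
knob top [280 230  31  32 517] [295.92069632 246.26692456]
handle scene [265 241  17  31 445] [273.21123596 256.05617978]
knob scene [345 201  30  34 652] [358.75306748 219.67177914]
```

View pics/crop.png

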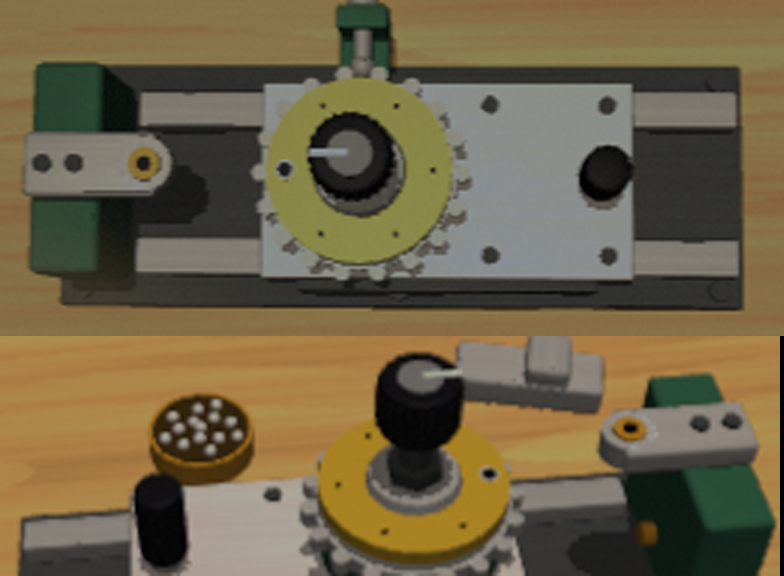

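Call:
step_arm --targets "1 0.76 0.9 0.1 0 0 1;1 0.76 0.9 0.1 0 0 1;1 0.76 0.9 0.1 0 0 1;1 0.76 0.9 0.1 0 0 1;1 0.76 0.9 0.1 0 0 1;1 0.76 0.9 0.1 0 0 1;1 0.76 0.9 0.1 0 0 1;1 0.76 0.9 0.1 0 0 1;1 0.76 0.9 0.1 0 0 1;1 0.76 0.9 0.1 0 0 1"

```text
clock: 0.93
eef_pos: [0.4687, -0.139, 0.2664]
tool_rot: [0.826, 0.564, -0.0, -0.0]
ft_force: [1.3, -1.1, -0.7]
grip_width: 0.0855
grasp_force: 0.0
```

```bash
python3 - <<'E'
from h import *
from scipy.spatial.transform import Rotation as R
print("handle",ray("top",386.3,251,.106),"bush",ray("top",221.4,248.2,.124),"bush scene",ray("scene",220+630/3,195+(428-336)/3,.124))
print("knobtop",ray("top",295,244,.174), ray("scene",220+420/3,195+(376-336)/3,.174), "knob mid scene",ray("scene",358.7,219.2,.157))
for p in((130,67),(740,67),(62,303),(742,308)): print("base",ray("top",170+p[0]/2.8,190+p[1]/2.8,.012))
print("hole",ray("top",170+284/2.8,190+169/2.8,.098),ray("scene",220+488/3,195+(474-336)/3,.098))
o=bot.get_obs();print(o["eef_pos"],R.from_quat(o["tool_rot"]).as_matrix(),o["joint_pos"],o["ft_force"],o["ft_torque"],o["clock"])
E
```

```text
handle [ 0.57518175 -0.07086044  0.106     ] bush [0.5806167  0.18427692 0.124     ] bush scene [0.58003691 0.18689668 0.124     ]
knobtop [0.57946027 0.06691554 0.174     ] [0.5791387  0.06869615 0.174     ] knob mid scene [0.58534097 0.06650406 0.157     ]
base [0.65450981 0.21554884 0.012     ]
base [ 0.64894057 -0.16291494  0.012     ]
base [0.50769454 0.25626265 0.012     ]
base [ 0.50095424 -0.15964226  0.012     ]
hole [0.57929572 0.10955509 0.098     ] [0.58094781 0.1104358  0.098     ]
[ 0.46865631 -0.13901988  0.26643568] [[ 3.64777282e-01  9.31094618e-01 -5.88582860e-04]
 [ 9.31094788e-01 -3.64777322e-01  4.11706611e-05]
 [-1.76367898e-04 -5.63044555e-04 -9.99999826e-01]] [-2.88287424e-01  2.06382886e-01  5.22191491e-02  1.41720859e+00
 -1.27868791e-04  1.65590259e+00] [ 1.31228165 -1.07796918 -0.68151061] [-0.0758744  -0.07602177  0.01174449] 0.9333
```

Call:
step_arm --targets "1 0.222 0.414 -0.05 0 0 0.458;1 0.222 0.414 -0.05 0 0 0.458;1 0.222 0.414 -0.05 0 0 0.458;1 0.222 0.414 -0.05 0 0 0.458;1 0.222 0.414 -0.05 0 0 0.458;1 0.222 0.414 -0.05 0 0 0.458;1 0.222 0.414 -0.05 0 0 0.458;1 0.222 0.414 -0.05 0 0 0.458"

```text
clock: 1.6
eef_pos: [0.5787, 0.0675, 0.24]
tool_rot: [0.711, 0.703, -0.001, -0.001]
ft_force: [-0.6, -0.6, 0.4]
grip_width: 0.0855
grasp_force: 0.0
```

Call:
step_arm --targets "1 0 0 -0.06 0 0 0;1 0 0 -0.12 0 0 0;1 0 0 -0.18 0 0 0;1 0 0 -0.212 0 0 0;1 0 0 -0.212 0 0 0;1 0 0 -0.212 0 0 0;0.3 0 0 -0.212 0 0 0"

```text
clock: 2.18
eef_pos: [0.5798, 0.0652, 0.1373]
tool_rot: [0.712, 0.702, 0.001, 0.001]
ft_force: [-0.3, -0.8, 0.3]
grip_width: 0.0758
grasp_force: 0.0
```

```bash
python3 - <<'E'
from h import *
o=bot.get_obs();print(o["eef_pos"],o["ft_force"],o["grip_width"],bot.grip_point_offset)
a=bot.camera("top")[190:310,230:370];b=bot.camera("scene")[120:300,280:460]
a=cv2.resize(a,None,fx=2.8,fy=2.8,interpolation=2);b=cv2.resize(b,(336*180//180,336))
cv2.imwrite("pics/grip.png",np.hstack([a,b])[:,:,::-1])
E
```

```text
[0.57979404 0.06516301 0.1372607 ] [-0.3165221  -0.75242362  0.30306236] 0.07581493471498406 0.0187
```

View pics/grip.png

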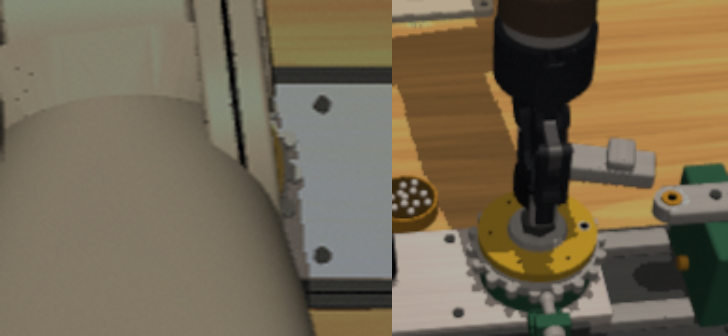

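In the scene view the fingers straddle the knob (crop about 543,190). The top view is blocked by the arm. I'll close the fingers now.

Call:
step_arm --targets "0.3 0 0 0 0 0 0;0.3 0 0 0 0 0 0;0.2 0 0 0 0 0 0;0.1 0 0 0 0 0 0;0 0 0 0 0 0 0;-1 0 0 0 0 0 0;-1 0 0 0 0 0 0;-1 0 0 0 0 0 0;-1 0 0 0 0 0 0;-1 0 0 0 0 0 0"

```text
clock: 3.12
eef_pos: [0.5806, 0.0661, 0.1366]
tool_rot: [0.712, 0.702, 0.001, 0.001]
ft_force: [5.2, -1.0, 4.9]
grip_width: 0.043
grasp_force: 60.4
```

```bash
python3 - <<'E'
from h import *
o=bot.get_obs();print(o["eef_pos"],o["ft_force"],o["ft_torque"],o["grip_width"],o["grasp_force"],o["tool_rot"])
E
```

```text
[0.58057285 0.06609656 0.13660865] [ 5.20740664 -0.95047765  4.91922617] [-0.03734672 -0.71437301  0.03603408] 0.043001712095744216 60.384382009506226 [0.71200982 0.70216705 0.00140284 0.00121622]
```

Call:
step_arm --targets "-1 0 0.012 0 0 0 0;-1 0 0.026 0 0 0 0;-1 0.001 0.042 0 0 0 0;-1 0.001 0.058 0 0 0 0;-1 0.001 0.074 0 0 0 0;-1 0.001 0.09 0 0 0 0;-1 0.002 0.106 0 0 0 0;-1 0.002 0.12 0 0 0 0;-1 0.002 0.13 0 0 0 0;-1 0.002 0.13 0 0 0 0"

```text
clock: 3.95
eef_pos: [0.5815, 0.1308, 0.1366]
tool_rot: [0.712, 0.702, 0.001, 0.002]
ft_force: [5.6, -2.3, 4.8]
grip_width: 0.0426
grasp_force: 60.7
```

Call:
step_arm --targets "-1 0 0.008 0 0 0 0;-1 0 0.014 0 0 0 0;-1 0 0.018 0 0 0 0;-1 0 0.02 0 0 0 0;-1 0 0.02 0 0 0 0"

```text
clock: 4.37
eef_pos: [0.5816, 0.1394, 0.1366]
tool_rot: [0.713, 0.702, 0.0, 0.002]
ft_force: [6.2, -4.6, 4.8]
grip_width: 0.0425
grasp_force: 60.8
```

Call:
step_arm --targets "-1 0 0.002 0 0 0 0;-1 0 0.004 0 0 0 0;-1 0 0.004 0 0 0 0"

```text
clock: 4.62
eef_pos: [0.5816, 0.1411, 0.1366]
tool_rot: [0.713, 0.702, 0.0, 0.002]
ft_force: [5.4, -4.8, 5.4]
grip_width: 0.0429
grasp_force: 60.8
```

Call:
step_arm --targets "-1 0 0.002 0 0 0 0;-1 0 0.004 0 0 0 0;-1 0 0.004 0 0 0 0"

```text
clock: 4.87
eef_pos: [0.5817, 0.1413, 0.1367]
tool_rot: [0.713, 0.701, -0.001, 0.004]
ft_force: [5.9, -9.9, 5.9]
grip_width: 0.0427
grasp_force: 60.9
```

Call:
step_arm --targets "-1 0 0.002 0 0 0 0;-1 0 0.004 0 0 0 0;-1 0 0.004 0 0 0 0;-1 0 0.004 0 0 0 0"

```text
clock: 5.2
eef_pos: [0.5816, 0.1412, 0.1366]
tool_rot: [0.713, 0.701, -0.002, 0.005]
ft_force: [4.7, -15.2, 7.0]
grip_width: 0.0427
grasp_force: 61.0
```

```bash
python3 - <<'E'
from h import *
o=bot.get_obs();print(o["eef_pos"],o["ft_force"],o["ft_torque"],o["joint_pos"],o["tool_rot"])
b=bot.camera("scene")[180:300,300:490]
cv2.imwrite("pics/home.png",cv2.resize(b,None,fx=4,fy=4,interpolation=2)[:,:,::-1])
E
```

```text
[0.5816193  0.14123474 0.13660893] [  4.71307128 -15.22021818   6.99150448] [-2.60710585 -0.745682    0.1979017 ] [ 0.24359554  0.48666938  0.11352377  1.19660867 -0.01060238  1.8324157 ] [ 0.71344218  0.70069385 -0.00224387  0.00483103]
```

View pics/home.png

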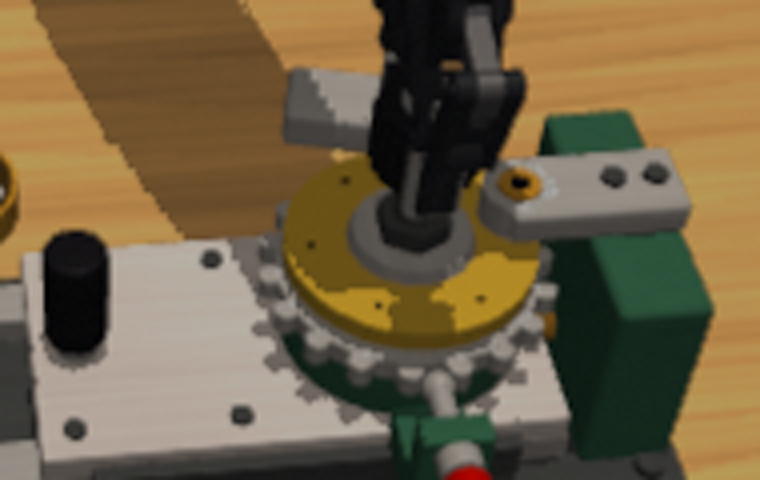

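Call:
step_arm --targets "-1 0 0 0 0 0 -0.07;-1 0 0 0 0 0 -0.15;-1 0 0 0 0 0 -0.22;-1 0 0 0 0 0 -0.3;-1 0 0 0 0 0 -0.37;-1 0 0 0 0 0 -0.444;-1 0 0 0 0 0 -0.444;-1 0 0 0 0 0 -0.444;-1 0 0 0 0 0 -0.444"

```text
clock: 6.0
eef_pos: [0.5806, 0.1414, 0.1366]
tool_rot: [0.824, 0.566, -0.002, 0.004]
ft_force: [2.9, -14.4, 8.2]
grip_width: 0.043
grasp_force: 61.1
```

```bash
cat >> h.py <<'E'
def yaw():
    from scipy.spatial.transform import Rotation as R
    o=bot.get_obs();m=R.from_quat(o["tool_rot"]).as_matrix()
    print("yaw",np.degrees(np.arctan2(m[1,0],m[0,0])),"tiltz",m[:2,2],o["eef_pos"],o["ft_force"],o["ft_torque"],o["joint_pos"][5],o["clock"])
def pic(nm):
    b=bot.camera("scene")[180:300,300:490]
    cv2.imwrite(f"pics/{nm}.png",cv2.resize(b,None,fx=4,fy=4,interpolation=2)[:,:,::-1])
E
python3 -c "
from h import *
yaw();pic('click1')"
```

```text
yaw 68.9759944063387 tiltz [ 0.0015121  -0.00932674] [0.58056633 0.14144492 0.13661444] [  2.90011199 -14.41184834   8.17193766] [-2.38591552 -0.13537881  0.07243741] 2.1814781378743144 6.0
```

View pics/click1.png

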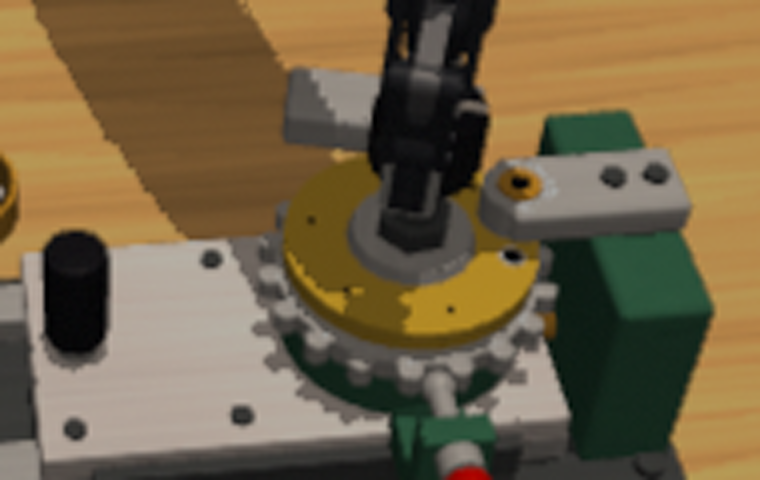

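First click done: the drilled hole has come out from under the bushing (crop 512,256), the tool has turned 20.0° and the carriage is still on the stop.

Call:
step_arm --targets "-1 0 0 0 0 0 -0.07;-1 0 0 0 0 0 -0.15;-1 0 0 0 0 0 -0.22;-1 0 0 0 0 0 -0.3;-1 0 0 0 0 0 -0.37;-1 0 0 0 0 0 -0.444;-1 0 0 0 0 0 -0.444;-1 0 0 0 0 0 -0.444;-1 0 0 0 0 0 -0.444"

```text
clock: 6.8
eef_pos: [0.5796, 0.142, 0.1366]
tool_rot: [0.91, 0.415, -0.002, 0.004]
ft_force: [-0.2, -14.2, 10.0]
grip_width: 0.0429
grasp_force: 61.3
```

Call:
step_arm --targets "-1 0 0 0 0 0 -0.07;-1 0 0 0 0 0 -0.15;-1 0 0 0 0 0 -0.22;-1 0 0 0 0 0 -0.3;-1 0 0 0 0 0 -0.37;-1 0 0 0 0 0 -0.444;-1 0 0 0 0 0 -0.444;-1 0 0 0 0 0 -0.444;-1 0 0 0 0 0 -0.444"

```text
clock: 7.55
eef_pos: [0.5789, 0.1429, 0.1366]
tool_rot: [0.968, 0.251, -0.002, 0.003]
ft_force: [-2.4, -12.5, 10.2]
grip_width: 0.0427
grasp_force: 61.4
```

```bash
python3 -c "
from h import *
yaw();pic('click3')"
```

```text
yaw 29.086491141485165 tiltz [-0.00158143 -0.00668821] [0.57890999 0.14287497 0.13656243] [ -2.4464824  -12.45062997  10.23600352] [-1.67951666  0.43913991 -0.01480098] 2.879007315461298 7.55
```

View pics/click3.png

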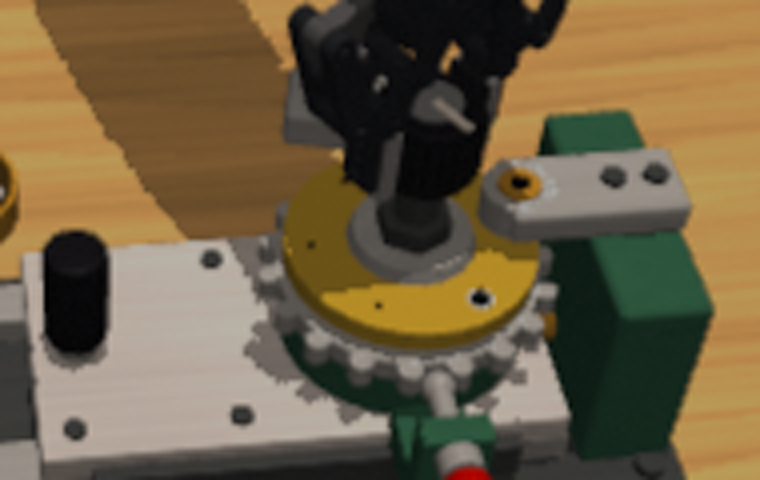

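The drilled hole is at (481,298), and the marks at (311,244) and (379,305) sit exactly where marks stood before the turn. So the knob has turned one 60° pitch, and the carriage edges haven't moved. I'll let it settle, then hand in.

Call:
step_arm --targets "-1 0 0 0 0 0 0;-1 0 0 0 0 0 0;-1 0 0 0 0 0 0;-1 0 0 0 0 0 0;-1 0 0 0 0 0 0;-1 0 0 0 0 0 0"

```text
clock: 8.1
eef_pos: [0.5789, 0.1429, 0.1366]
tool_rot: [0.968, 0.251, -0.002, 0.003]
ft_force: [-2.1, -12.0, 10.4]
grip_width: 0.0431
grasp_force: 61.4
```

```bash
python3 -c "
from h import *
yaw();print(bot.job_done())"
```

```text
yaw 29.08592727612794 tiltz [-0.0014732  -0.00663887] [0.57894148 0.14286729 0.13660986] [ -2.10504456 -12.00303752  10.44120869] [-1.65599447  0.48342615  0.05144497] 2.8789808037803484 8.1
the job is handed in; nothing more can be done
None
```

I slid the carriage home against the stop screw, turned the index knob three clicks clockwise (60°) to the third notch, and handed the job in at about 8 s with the knob still gripped and the carriage pressed home; no verdict was returned.

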